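Index the reagent carousel and open the orange bottle

TASK

Bring the orange-capped bottle on the leaning carousel to the station with the green marker: pull up the red sprung plunger, turn the disc by it, and let the plunger drop fully home in that station's hidden index hole. Only then open the orange cap, turning it anticlockwise (about a quarter turn) until it stops. Leave the other caps shut and everything else on the bench where it stands, and let go of everything at the end.

Things in the scene. Friction and masses are not known exactly. Their poses are not given: they have to be found in the camera images.
- carousel: Reagent carousel, fixed: cream foot 240 x 200 mm, teal drum, and on it a leaning cream disc, 250 mm across, that carries three bottles and a red plunger. Origin: centre of the foot's underside, on the bench; z up, x level, pointing away from the side the disc leans to (roughly towards the robot).
- pivot (a point): Point on the disc's axis, 125 mm above the carousel's origin, same frame as carousel. The axis leans 25 degrees from vertical: upwards it runs along (-0.423, 0, 0.906) of that frame. Below, 'height' is measured from this point along the axis; the disc's top face is at height 12 mm. Bottles and plunger stand parallel to the axis, 85 mm from it.
- head (a joint): Turn of the disc, rad, positive anticlockwise seen from above, range -2.4 to 2.4. At 0 the plunger is at the disc's lowest point (-x of the carousel), the orange bottle at the highest, across from it; the blue cap on the +y side, white on -y. Starts within 0.09 of 0, the pin in a wide parking slot. Drags with 0.25 N m, stays where left.
- stations (a point): Same point as pivot. Besides the parking slot, four index holes under the disc: at joint head = +60, +110, -60 and -110 degrees, all shifted together by the same unknown angle, up to 5 degrees either way. They cannot be seen and must be felt: the lowered pin, slid over a hole, drops 10 mm and then stops the disc, with 1.3 degrees of play each way.
- plunger (a joint): Lift of the plunger along the axis, m. 0 = fully home (pin in a hole, disc locked, or in the parking slot); about 0.010 = pin resting on the ring between holes, where it slides easily and the disc turns; 0.020 = upper stop. A spring pushes it down, 5 N at home to 9 N at the upper stop. Lift it at least 11 mm to pass over holes.
- knob (a point): Grip point in the plunger's red round knob (it spins freely on its stem), height 80 mm with the plunger home (knob rises with it). Knob: 32 mm across, plain cylinder from height 64 to 96 mm, rounded top at 101 mm; under it a 12 mm steel stem, and a dark collar 36 mm across, on the disc, up to 40 mm. z along the leaning axis, upwards. Grip with up to 40 N.
- orange_top (a point): Centre of the top of the orange cap, height 114 mm. Cap: round, ribbed, 46 mm across, 28 mm tall (height 86 to 114 mm), on a 32 mm neck (from 74 mm) of an amber bottle 52 mm across, clamped in the disc. z along the leaning axis, upwards; a black line on its top runs from the middle along its x.
- orange_cap (a joint): Turn of the captive orange quarter-turn cap about its own leaning axis, rad, positive = anticlockwise seen from above = opening. Starts shut (0 to 0.15); fully open at its stop at 1.4. It does not rise or come off. Drag 0.1 N m.
- blue_cap (a joint): The same for the blue cap; leave shut.
- white_cap (a joint): The same for the white cap; leave shut.
- marker_green: Green-topped marker, 36 mm foot, 60 mm tall, fixed beside one of the four stations; origin under its centre. There the orange cap's top is 100 mm from it, level distance. Grey-topped ones mark the other three. Marker places in the carousel's frame, x, y in mm, by disc turn: +60 deg (40, 160), +110 deg (-109, 174), -60 deg (40, -160), -110 deg (-109, -174).
- tube_rack: Green tube rack 200 x 80 x 88 mm. Loose, stands on the bench; leave it alone. Origin: centre of its underside.
- tip_box: Blue tip box with clear lid 125 x 85 x 80 mm. Loose, stands on the bench; leave it alone. Origin: centre of its underside.
- beaker: Glass beaker, 76 mm across, 95 mm tall. Loose, stands on the bench; leave it alone. Origin: centre of its underside.
- freezer_box: Red box with blue lid 132 x 102 x 57 mm. Loose, stands on the bench; leave it alone. Origin: centre of its underside.
- pipette: White and orange pipette lying down, 230 mm long, 22 mm high. Loose, stands on the bench; leave it alone. Origin: centre of its underside.

How it is judged (in metres and radians):
On the way, in this order (a step that is already met when the one before it is completed fails the run):
1. the plunger is pulled up clear of the parking slot (value of joint plunger above 0.0085 m), for 0.1 s.
2. the orange bottle is at the green marker and the plunger has dropped home there (horizontal distance between orange_top and marker_green below 0.112 m and value of joint plunger below 0.0025 m and value of joint orange_cap below 0.4 rad), for 0.2 s.
3. the orange cap is turned open (value of joint orange_cap above 1.15 rad and value of joint plunger below 0.0025 m and horizontal distance between orange_top and marker_green below 0.112 m), for 0.1 s.
At the end, for the whole second after the job is handed in: The top of the orange cap is within 112 mm (level distance) of the green marker's axis (100 mm is nominal), the plunger is home (lift below 2.5 mm), the orange cap is turned open by more than 1.15 rad of its 1.4, and the disc is still (all of step 3 and velocity of joint head between -0.05 and 0.05 rad/s); the robot touches nothing.
It fails at once if the blue or white cap is turned (more than 0.4 rad) (value of joint any of blue_cap, white_cap above 0.4 rad).
It fails at once if a bystander is moved more than 30 mm or tipped (distance of any of tube_rack, tip_box, beaker, freezer_box, pipette from where it was at the start of the episode above 0.03 m or angle between any of tube_rack, tip_box, beaker, freezer_box, pipette's own z axis and vertical above 0.5 rad).
It also fails if it takes over 51 s, if anything falls off the work surface, if the arm or the gripper's body presses on something with over 40 N, if the wrist force passes 120 N, or if a joint passes its speed limit or range.

ROBOT

A 6-joint arm with a two-finger parallel gripper is mounted at the origin on the work surface. World frame = base frame: x ahead of the robot, y to its left, z up, the work surface at z = 0. Lengths are in mm, angles in rad, forces in N, time in s.
With the tool pointing down it reaches from about 325 to 925 mm from the base axis. Payload 3.1 kg.
Tool frame: the origin (TCP) lies midway between the tips of the shut fingers; the grasp point (between the pads) lies 19 mm behind it; z points along the fingers, y is the line along which they close (so a half turn about z gives the same grasp; the last joint's range is limited). The gripper opens to 85 mm and grips with 20 to 120 N. Pads are 22 mm wide; open, the fingers measure 114 mm over their backs; the gripper's body (76 mm by 85 mm) begins 54 mm behind the grasp point. The pads swing forward as they close: fully open they stand 13 mm farther back than shut.
Start: joints at [1.049, 0.217, 1.613, -0, 1.311, -0.112], TCP at [248.999, 573.27, 231.3] pointing down, gripper open.
Joint ranges: [-2.75, 2.75], [-0.78, 2.1], [0.31, 2.55], [-1.13, 4.27], [0.13, 2.63], [-2.58, 2.58]. Speed limits (rad/s): [2.79, 2.79, 3.14, 3.14, 3.14, 3.14].

INTERFACE

Orientations are given as a unit quaternion [w, x, y, z].
In Python, from workcell import * gives the robot as it stands.
- The arm moves only by the tool carry_out, never from a script. Its argument "moves" is one flat list of numbers, 7 for each row, row after row: the shift along the tool's x, y, z as a fraction of full scale, then the turn, a rotation vector about the tool's x, y, z as a fraction of full scale, then the opening, from 0 (shut) to 1 (fully open). In form: [tx, ty, tz, ax, ay, az, jaw, tx, ty, tz, ax, ay, az, jaw, ...]. A call has 1 to 5 rows; each row shifts and turns the commanded pose from where the row before left it, along the tool's axes as they then stand; what a row does not reach is not made up. Full scale, the value 1, is 0.1 m for a shift and 90 degrees for a turn. A row lasts 1/12 s, in which the tool goes at most 41.7 mm and 7.16 degrees, less where a joint would pass 70% of its speed; a pose out of reach is approached as far as the arm can. A call with a number of a shift or a turn outside -1 to 1 is refused whole. A call with a gripper value outside its range is refused whole. The fingers move at their own pace and stop on an object; the grip force is fixed at half the most. Time passes only in rows, so rows that do not move let the fingers close. It gives the time, the measured TCP pose, the force, the opening and the grip force at its end, in the units of the state.
- sense(): the state, without advancing time (a new reading comes with each control period).
- get_image(name): name is "scene" or "top" or "wrist"; returns a dict with "img" (420x560x3 uint8, red, green, blue), "range_z" (420x560 float32, mm along the optical axis (not along the pixel's ray), 0 where there is no reading), "vertical_fov" (degrees; the focal length in pixels is half the picture's height over the tangent of half this angle, whatever the lens; pixels are square), "cx", "cy" (the principal point, pixels), "R" (3x3) and "t" (3): a world point X has camera coordinates R X + t; the wrist camera has in their place "tool_from_camera" (4x4, takes a point from camera to tool coordinates, whose origin is the TCP and whose axes are the flange's). Camera axes: x right, y down, z forward; pixel columns grow to the right and rows downward; lengths in mm; the calibration is good to about 2 mm. A picture is of the moment at which its call begins: read the wrist's pose just before it.
- close_job(): hands the job in; it is judged then, once.
The state is a dict: "clock": time; "joints": joint angles; "dq": joint speeds; "tau": joint torques, N m; "tcp_pos": TCP position; "eef_rot": TCP orientation; "contact_force": force on the tool from outside, world axes, zero at the start; "moment": the same for the moment, N m; "finger_gap": finger opening in mm; "grip_force": force on a finger pad.
Only numpy, scipy, OpenCV 4.12 (cv2) and the standard library are available. Lean on these libraries where they do the work, as an engineer would, in place of code of your own. Each camera call takes 0.05 s, during which the arm holds its last target. There are 200 camera calls.

## Working session

There is one attempt and no reset: what is moved stays moved. The work goes in short steps, Python scripts to look and compute and a tool call to move; the robot and the scene stay as the last step left them, time stands still between calls to the robot, and variables do not carry over. Pictures are saved under pics/ and viewed, at most 10 in all, crops included, and the job is handed in when it is done.

Besides the shell and the picture viewer there is one more tool, called after "Call:" by a JSON object that holds its "fn" and its "kwargs", one argument or row to a line. carry_out: Moves the arm, as the interface text tells. Shift numbers are shares of 0.1 m and turn numbers shares of 90 degrees, none past 1 either way. Its arguments: {"type":"object","properties":{"moves":{"type":"array"}},"required":["moves"]}

```bash
ls; mkdir -p pics; python3 - <<'E'
from workcell import *
import cv2
s=sense();print({k:s[k] for k in('clock','tcp_pos','eef_rot','finger_gap','joints','contact_force')})
for n in('scene','top'):
    d=get_image(n);cv2.imwrite(f'pics/{n}.png',d['img'][:,:,::-1]);print(n,d['vertical_fov'],d['cx'],d['cy'],d['R'],d['t'])
    import pickle;pickle.dump(d,open(f'{n}.pkl','wb'))
E
```

```text
pics
{'clock': 0.0, 'tcp_pos': array([248.60906763, 572.54687224, 229.95507474]), 'eef_rot': array([-3.58442430e-04,  2.03474022e-01,  9.79079620e-01, -1.13670529e-03]), 'finger_gap': 85.5230259193135, 'joints': array([ 1.04877788e+00,  2.17778078e-01,  1.61493095e+00, -2.87281928e-05,
        1.31126722e+00, -1.12201000e-01]), 'contact_force': array([ 0.10681883, -0.56662906, -0.60855484])}
scene 44.99332033265578 273.51336939569626 210.16419512220756 [[-0.20883022  0.97792734  0.00693288]
 [ 0.7777461   0.17037219 -0.60504902]
 [-0.59287514 -0.1209605  -0.79615804]] [ 123.10861471 -383.04973188 2011.3991253 ]
top 47.55203958532776 283.055729147011 208.4435449024196 [[ 0.01582483 -0.99981118  0.01127734]
 [-0.99733652 -0.0165868  -0.07102638]
 [ 0.07120002 -0.01012332 -0.99741069]] [ -12.83820826  607.90931404 1807.93891527]
```

View pics/scene.png

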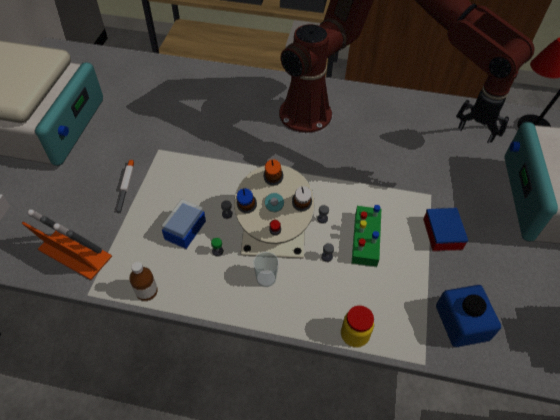

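View pics/top.png

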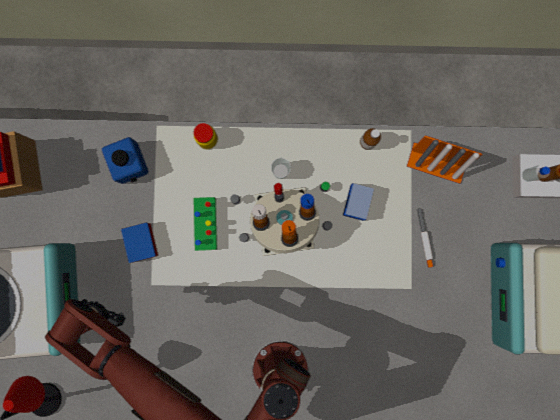

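The scene view shows the carousel with orange (273,172), blue (246,200), white (302,197), red knob (275,227), and the green marker at (216,243). In the top view orange is at (289,233), the knob at (279,189), and green at (325,187). The green marker is therefore the +110° station, on the blue, far side.

```bash
cat > h.py <<'E'
import numpy as np,cv2,pickle
from scipy.optimize import least_squares
def foc(d): return d['img'].shape[0]/2/np.tan(np.radians(d['vertical_fov']/2))
def ray(d,uv):
    v=np.array([(uv[0]-d['cx'])/foc(d),(uv[1]-d['cy'])/foc(d),1]); R=np.array(d['R']);return -R.T@d['t'],R.T@v
def onplane(d,uv,z):
    o,v=ray(d,uv);return o+v*(z-o[2])/v[2]
def proj(d,X):
    c=np.array(d['R'])@X+d['t'];return np.array([d['cx'],d['cy']])+foc(d)*c[:2]/c[2]
def blobs(d,h0,h1,smin,vmin,box,amin=12):
    hsv=cv2.cvtColor(d['img'],cv2.COLOR_RGB2HSV)
    m=cv2.inRange(hsv,(h0,smin,vmin),(h1,255,255));k=np.zeros_like(m);x0,y0,x1,y1=box;k[y0:y1,x0:x1]=m[y0:y1,x0:x1]
    n,_,st,c=cv2.connectedComponentsWithStats(k)
    return [(c[i].round(1),st[i].tolist()) for i in range(1,n) if st[i][4]>=amin]
E
python3 - <<'E'
from h import *
D={n:pickle.load(open(n+'.pkl','rb')) for n in('scene','top')}
B={'scene':(190,150,345,275),'top':(225,175,345,265)}
for n,d in D.items():
    print(n,foc(d))
    for c,a in dict(orange=(6,14,180,120),red=(0,4,150,90),blue=(108,128,120,60),green=(50,75,100,50)).items():
        print(c,blobs(d,*a,B[n],8))
    cv2.imwrite(f'pics/{n}_c.png',cv2.resize(d['img'][B[n][1]:B[n][3],B[n][0]:B[n][2],::-1],None,fx=5,fy=5,interpolation=cv2.INTER_CUBIC)[:600,:800])
E
```

```text
scene 507.0684475255758
orange [(array([272.6, 166.7]), [265, 160, 16, 14, 155])]
red [(array([274.9, 223.9]), [271, 220, 9, 9, 63])]
blue [(array([244.4, 196.2]), [237, 188, 16, 17, 194]), (array([195.1, 226.5]), [190, 212, 15, 30, 74])]
green [(array([216.4, 242.1]), [212, 238, 10, 10, 83])]
top 476.67396594716
orange [(array([287.7, 226.9]), [282, 220, 13, 15, 140])]
red [(array([277.1, 187.7]), [274, 183, 8, 12, 55])]
blue [(array([306.9, 200.7]), [301, 194, 13, 15, 155])]
green [(array([325.1, 185.8]), [321, 182, 9, 9, 59])]
```

View pics/top_c.png

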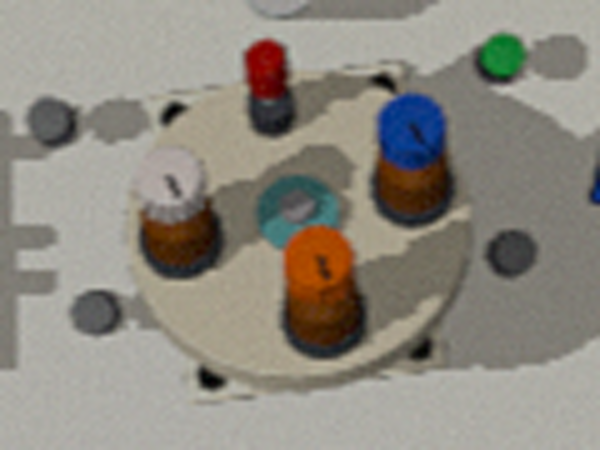

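View pics/scene_c.png

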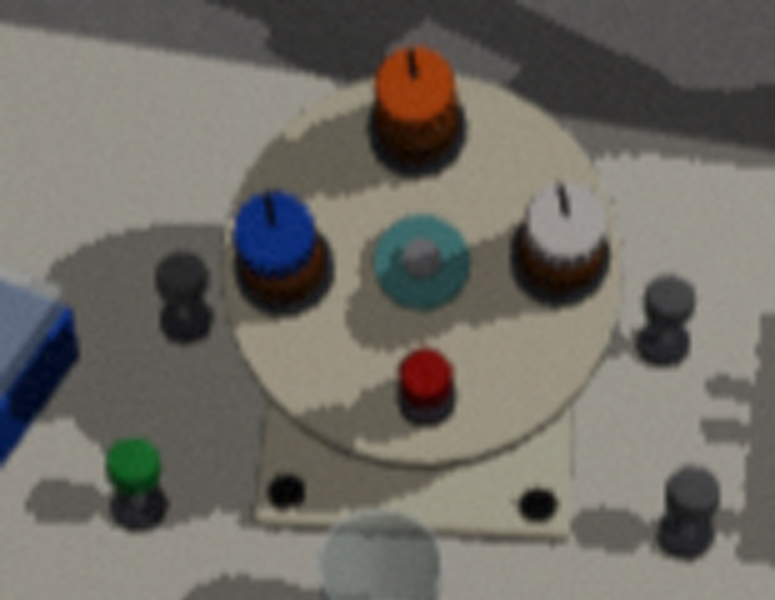

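The crops show the four marker tops, the cap tops with their black lines, and the knob top clearly. I'll fit the pose (x, y, yaw, head) to the pixel positions I read off.

```bash
cat >> h.py <<'E'
C25,S25=np.cos(np.radians(25)),np.sin(np.radians(25))
def frame(p):  # x,y,yaw -> R,t carousel
    c,s=np.cos(p[2]),np.sin(p[2]);return np.array([[c,-s,0],[s,c,0],[0,0,1]]),np.array([p[0],p[1],0])
Rt=np.array([[C25,0,-S25],[0,1,0],[S25,0,C25]]) # disc frame (z axis) in carousel
def disc(p,ang,h,r=85):  # ang: azimuth in disc frame
    R,t=frame(p);return t+R@(np.array([0,0,125])+Rt@np.array([r*np.cos(ang),r*np.sin(ang),h]))
E
cat > fit.py <<'E'
from h import *
D={n:pickle.load(open(n+'.pkl','rb')) for n in('scene','top')}
off={'scene':(190,150),'top':(225,175)}
P={'top':dict(g=(502,57),p60=(512,253),m110=(52,120),m60=(97,313),o=(318,258),w=(170,180),b=(411,130),k=(266,52)),
'scene':dict(g=(133,465),p60=(182,278),m60=(669,298),m110=(693,492),o=(415,85),b=(273,233),w=(565,222),k=(425,372))}
M=dict(g=(-109,174),p60=(40,160),m60=(40,-160),m110=(-109,-174))
A=dict(o=(0,114),b=(np.pi/2,114),w=(-np.pi/2,114),k=(np.pi,100))
def X(p,n):
    R,t=frame(p)
    if n in M:return t+R@np.array([*M[n],60])
    a,h=A[n];return disc(p,a+p[3],h)
def res(p):
    return np.concatenate([proj(D[c],X(p,n))-((np.array(u)+.5)/5-.5+off[c]) - (p[4:6] if c=='top' else p[6:8])for c in P for n,u in P[c].items()]+[p[4:]/1.])
r=least_squares(res,[600,0,3.14,0,0,0,0,0])
if __name__=='__main__':
    print(r.x,np.degrees(r.x[2:4]));print(r.fun.round(1).reshape(-1,2))
    for n in 'obwkg':print(n,X(r.x,n).round(1))
E
python3 fit.py
```

```text
[ 5.61655838e+02 -5.75640214e+00  3.29981314e+00  8.09493549e-02
 -3.74703062e-01 -7.75168894e-01 -1.84845336e-01 -1.15668201e+00] [189.06536599   4.63805639]
[[ 0.6 -0.2]
 [ 0.8  0.2]
 [-0.8  0.1]
 [-0.8  0.3]
 [-0.1 -0. ]
 [-0.3 -0.8]
 [ 0.2 -1.3]
 [-0.   1. ]
 [-0.3 -0.5]
 [-0.3 -0.8]
 [ 0.2 -0.3]
 [ 0.3 -0.6]
 [-0.   0.3]
 [-0.1 -0.1]
 [ 0.2  0.1]
 [-0.2  0.8]
 [-0.4 -0.8]
 [-0.2 -1.2]]
o [534.5 -17.1 264.1]
b [628.7 -80.8 225.4]
w [589.7  84.5 231.2]
k [678.1  19.8 179.8]
g [ 696.7 -160.4   60. ]
```

```bash
cat >> h.py <<'E'
from scipy.spatial.transform import Rotation as Ro
def cur():
    from workcell import sense
    s=sense();q=s['eef_rot'];return s,Ro.from_quat(q[[1,2,3,0]]).as_matrix(),s['tcp_pos']
def target_R(p,az):  # tool z=-axis, tool y nearest to world azimuth az (deg)
    R,t=frame(p);z=-R@Rt[:,2];y=np.array([np.cos(np.radians(az)),np.sin(np.radians(az)),0]);y-=z*(y@z);y/=np.linalg.norm(y)
    return np.stack([np.cross(y,z),y,z],1)
def rel(R,t,RT,pts):
    w=Ro.from_matrix(R.T@RT).as_rotvec();print('turn/90deg',(w/(np.pi/2)).round(4),'deg',np.degrees(np.linalg.norm(w)).round(1))
    for x in pts:
        print('to',np.round(x,1),'shift/100 in target axes',(RT.T@(x-t)/100).round(3));t=x
E
cat > knob.py <<'E'
from fit import *
p=r.x[:4]
E
python3 - <<'E'
from knob import *
s,R,t=cur();RT=target_R(p,30)
k=lambda h:disc(p,np.pi+p[3],h)
rel(R,t,RT,[t+[0,0,120],k(170),k(61)])
for a in(184.6,230,290):print(a,disc(p,np.radians(a),80).round(0))
E
```

```text
turn/90deg [0.2141 0.1821 0.3777] deg 42.4
to [248.6 572.6 350.1] shift/100 in target axes [ 0.197 -0.467 -1.088]
to [707.3  24.4 243.3] shift/100 in target axes [-7.121  1.091 -0.582]
to [661.9  17.2 144.5] shift/100 in target axes [ 0.   -0.    1.09]
184.6 [670.  18. 162.]
230 [634.  72. 174.]
290 [556.  74. 210.]
```

Call:
{"fn": "carry_out", "kwargs": {
  "moves": [0, 0, -0.3, 0, 0, 0, 1, 0, 0, -0.3, 0, 0, 0, 1, 0, 0, -0.3, 0, 0, 0, 1, 0, 0, -0.3, 0, 0, 0, 1]
}}

```text
clock: 0.43
tcp_pos: [248.7, 572.7, 351.5]
eef_rot: [-0.0, 0.203, 0.979, -0.001]
contact_force: [0.6, -0.4, 0.5]
finger_gap: 85.2
grip_force: 0.0
```

Call:
{"fn": "carry_out", "kwargs": {
  "moves": [0, 0, 0, 0.0357, 0.0304, 0.063, 1, 0, 0, 0, 0.0357, 0.0304, 0.063, 1, 0, 0, 0, 0.0357, 0.0304, 0.063, 1]
}}

```text
clock: 0.68
tcp_pos: [248.6, 573.8, 352.7]
eef_rot: [-0.088, 0.346, 0.932, -0.067]
contact_force: [-0.3, -0.4, -1.0]
finger_gap: 85.6
grip_force: 0.0
```

Call:
{"fn": "carry_out", "kwargs": {
  "moves": [0, 0, 0, 0.0357, 0.0304, 0.063, 1, 0, 0, 0, 0.0357, 0.0304, 0.063, 1, 0, 0, 0, 0.0357, 0.0304, 0.063, 1]
}}

```text
clock: 0.93
tcp_pos: [249.0, 573.5, 350.8]
eef_rot: [-0.172, 0.476, 0.852, -0.134]
contact_force: [0.2, 0.4, -1.3]
finger_gap: 85.4
grip_force: 0.0
```

Call:
{"fn": "carry_out", "kwargs": {
  "moves": [-0.3, 0.045, -0.025, 0, 0, 0, 1, -0.3, 0.045, -0.025, 0, 0, 0, 1, -0.3, 0.045, -0.025, 0, 0, 0, 1, -0.3, 0.045, -0.025, 0, 0, 0, 1, -0.3, 0.045, -0.025, 0, 0, 0, 1]
}}

```text
clock: 1.35
tcp_pos: [345.9, 456.2, 328.1]
eef_rot: [-0.171, 0.474, 0.854, -0.133]
contact_force: [-0.1, 0.5, 0.6]
finger_gap: 84.8
grip_force: 0.0
```

Call:
{"fn": "carry_out", "kwargs": {
  "moves": [-0.3, 0.045, -0.025, 0, 0, 0, 1, -0.3, 0.045, -0.025, 0, 0, 0, 1, -0.3, 0.045, -0.025, 0, 0, 0, 1, -0.3, 0.045, -0.025, 0, 0, 0, 1, -0.3, 0.045, -0.025, 0, 0, 0, 1]
}}

```text
clock: 1.77
tcp_pos: [442.2, 340.5, 306.0]
eef_rot: [-0.171, 0.474, 0.854, -0.133]
contact_force: [0.5, 0.2, -0.0]
finger_gap: 85.1
grip_force: 0.0
```

```bash
cat > st.py <<'E'
from knob import *
s,R,t=cur();RT=target_R(p,30)
k=lambda h:disc(p,np.pi+p[3],h)
print(s['clock'],t,s['joints'].round(2),s['contact_force'].round(1))
rel(R,t,RT,[k(170),k(61)])
E
python3 st.py
```

```text
1.7667 [442.18263572 340.4795091  305.96615494] [ 0.46  0.29  1.44  0.13  1.83 -0.09] [ 0.5  0.2 -0. ]
turn/90deg [ 0.0004 -0.0009  0.0001] deg 0.1
to [707.3  24.4 243.3] shift/100 in target axes [-4.111  0.639 -0.328]
to [661.9  17.2 144.5] shift/100 in target axes [ 0.   -0.    1.09]
```

Call:
{"fn": "carry_out", "kwargs": {
  "moves": [-0.3, 0.046, -0.025, 0, 0, 0, 1, -0.3, 0.046, -0.025, 0, 0, 0, 1, -0.3, 0.046, -0.025, 0, 0, 0, 1, -0.3, 0.046, -0.025, 0, 0, 0, 1, -0.3, 0.046, -0.025, 0, 0, 0, 1]
}}

```text
clock: 2.18
tcp_pos: [538.9, 225.1, 283.5]
eef_rot: [-0.171, 0.474, 0.854, -0.133]
contact_force: [0.6, -0.2, 0.3]
finger_gap: 85.3
grip_force: 0.0
```

Call:
{"fn": "carry_out", "kwargs": {
  "moves": [-0.3, 0.046, -0.025, 0, 0, 0, 1, -0.3, 0.046, -0.025, 0, 0, 0, 1, -0.3, 0.046, -0.025, 0, 0, 0, 1, -0.3, 0.046, -0.025, 0, 0, 0, 1, -0.3, 0.046, -0.025, 0, 0, 0, 1]
}}

```text
clock: 2.6
tcp_pos: [635.6, 109.7, 260.9]
eef_rot: [-0.171, 0.474, 0.854, -0.133]
contact_force: [0.4, 0.5, -0.0]
finger_gap: 85.5
grip_force: 0.0
```

Call:
{"fn": "carry_out", "kwargs": {
  "moves": [-0.3, 0.046, -0.02, 0, 0, 0, 1, -0.3, 0.046, -0.02, 0, 0, 0, 1, -0.3, 0.046, -0.02, 0, 0, 0, 1, -0.21, 0.03, -0.02, 0, 0, 0, 1, 0, 0, 0, 0, 0, 0, 1]
}}

```text
clock: 3.02
tcp_pos: [707.1, 20.8, 241.2]
eef_rot: [-0.171, 0.476, 0.852, -0.133]
contact_force: [-0.9, -0.5, 0.1]
finger_gap: 85.5
grip_force: 0.0
```

```bash
python3 st.py; python3 - <<'E'
from h import *
from workcell import *
s,R,t=cur();d=get_image('wrist');d['Rw'],d['tw']=R,t;pickle.dump(d,open('w1.pkl','wb'));cv2.imwrite('pics/w1.png',d['img'][:,:,::-1])
print(d['tool_from_camera'].round(2),d['vertical_fov'],d['cx'],d['cy'])
E
```

```text
3.0167 [707.08189112  20.75900709 241.17661838] [-0.04  0.68  1.01 -0.08  1.88 -0.6 ] [-0.9 -0.5  0.1]
turn/90deg [-0.0002 -0.0017 -0.0028] deg 0.3
to [707.3  24.4 243.3] shift/100 in target axes [ 0.034  0.013 -0.023]
to [661.9  17.2 144.5] shift/100 in target axes [ 0.   -0.    1.09]
[[  -0.     -0.96   -0.3    77.6 ]
 [   1.     -0.     -0.     -0.31]
 [   0.     -0.3     0.96 -143.  ]
 [   0.      0.      0.      1.  ]] 63.92692078421559 282.0766313921816 208.6969765534461
```

View pics/w1.png

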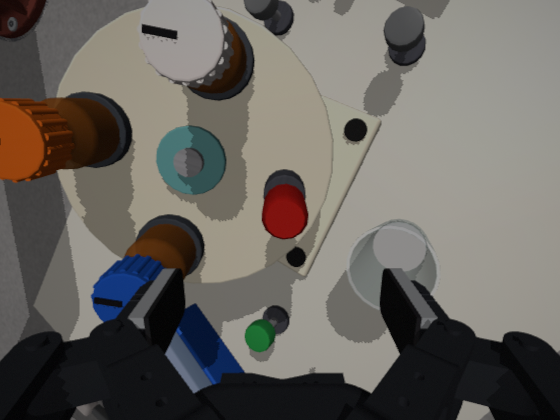

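The wrist picture shows the knob at about (285,210), between the fingers (which are to its lower left and right). The blue cap is at (120,290), the green marker at (260,335), and the beaker at (393,265).

```bash
cat >> h.py <<'E'
def wpts(d,h0,h1,smin,vmin,box,vmax=255):
    hsv=cv2.cvtColor(d['img'],cv2.COLOR_RGB2HSV);m=cv2.inRange(hsv,(h0,smin,vmin),(h1,255,vmax))
    x0,y0,x1,y1=box;k=np.zeros_like(m);k[y0:y1,x0:x1]=m[y0:y1,x0:x1];k=cv2.erode(k,np.ones((3,3)))
    v,u=np.nonzero(k);z=d['range_z'][v,u];ok=z>0;u,v,z=u[ok],v[ok],z[ok];f=foc(d)
    c=np.stack([(u-d['cx'])/f*z,(v-d['cy'])/f*z,z,np.ones_like(z)],1)@np.array(d['tool_from_camera']).T
    return c[:,:3]@d['Rw'].T+d['tw'], np.stack([u,v],1)
def todisc(p,X):
    R,t=frame(p);return ((X-t)@R-[0,0,125])@Rt
def topcentre(p,X,tol=3):  # disc coords of flat-ish top
    q=todisc(p,X);h=np.percentile(q[:,2],97);s=q[q[:,2]>h-tol];(c,rad)=cv2.minEnclosingCircle(s[:,:2].astype(np.float32))
    return np.array(c).round(1),round(rad,1),round(h,1),len(s),np.hypot(*c).round(1),np.degrees(np.arctan2(c[1],c[0])).round(1)
E
python3 - <<'E'
from knob import *
d=pickle.load(open('w1.pkl','rb'))
for n,a in dict(red=(0,5,150,60,(240,160,330,260)),blue=(105,128,120,50,(80,240,185,320)),orange=(5,14,180,120,(0,90,90,190)),white=(0,179,0,150,(135,0,215,82))).items():
    X,_=wpts(d,*a);print(n,len(X),topcentre(p,X,6 if n=='red' else 2.5))
X,_=wpts(d,50,75,100,40,(235,305,285,360));top=X[X[:,2]>X[:,2].max()-4];print('green',top.mean(0),X[:,2].max(),'fit',disc,)
R,tt=frame(p);print(tt+R@[-109,174,60])
print('expected az',np.degrees(p[3])+np.array([0,90,-90,180]))
E
```

```text
red 1743 (array([-83.3, -10.5]), 14.6, np.float64(102.5), 1439, np.float64(83.9), np.float64(-172.8))
blue 2044 (array([-2.5, 80.1]), 22.2, np.float64(115.4), 1276, np.float64(80.1), np.float64(91.8))
orange 2534 (array([84.7,  5.7]), 22.2, np.float64(115.8), 2436, np.float64(84.9), np.float64(3.8))
white 5005 (array([  9. , -86.3]), 21.7, np.float64(115.8), 4202, np.float64(86.7), np.float64(-84.0))
green [ 696.06057916 -156.24963282   60.42495611] 62.7027119368166 fit <function disc at 0x7f49f1e8f240>
[ 696.70998773 -160.40884064   60.        ]
expected az [  4.63805639  94.63805639 -85.36194361 184.63805639]
```

```bash
cat >> knob.py <<'E'
R_,_=frame(p); p[:3]+=np.r_[(R_@np.array([1.8,-2.7,0]))[:2],0]; p[3]=np.radians(4.7)
E
python3 st.py
```

```text
3.0667 [706.12548973  23.04479518 241.90578857] [-0.03  0.68  1.01 -0.08  1.88 -0.6 ] [-0.1  0.7  0.5]
turn/90deg [-0.0002 -0.0025 -0.0016] deg 0.3
to [705.1  26.9 243.3] shift/100 in target axes [ 0.04   0.007 -0.011]
to [659.6  19.7 144.5] shift/100 in target axes [ 0.   -0.    1.09]
```

Call:
{"fn": "carry_out", "kwargs": {
  "moves": [0.03, 0, 0.24, 0, 0, 0, 0.8, 0, 0, 0.24, 0, 0, 0, 0.75, 0, 0, 0.2, 0, 0, 0, 0.75, 0, 0, 0, 0, 0, 0, 0.75]
}}

```text
clock: 3.4
tcp_pos: [671.6, 24.9, 178.2]
eef_rot: [-0.175, 0.473, 0.853, -0.135]
contact_force: [-0.2, -0.3, -1.5]
finger_gap: 64.5
grip_force: 0.0
```

```bash
python3 st.py; python3 - <<'E'
from knob import *
from workcell import *
s,R,t=cur();d=get_image('wrist');d['Rw'],d['tw']=R,t
X,uv=wpts(d,0,5,150,60,(100,60,460,420));T=(X-t)@R
print(len(X),T.min(0),T.max(0),uv.min(0),uv.max(0));tt=T[T[:,2]<np.percentile(T[:,2],3)+4];print('top in tool',tt.min(0),tt.max(0),(tt.min(0)+tt.max(0))/2)
E
```

```text
3.4 [671.55046265  24.9336456  178.16771272] [-0.03  0.65  1.18 -0.08  1.75 -0.59] [-0.2 -0.3 -1.5]
turn/90deg [-0.0044 -0.0045  0.0016] deg 0.6
to [705.1  26.9 243.3] shift/100 in target axes [-0.042  0.013 -0.731]
to [659.6  19.7 144.5] shift/100 in target axes [ 0.   -0.    1.09]
3954 [-17.80761061 -12.67551821  -7.54025206] [11.25038477 15.63122557 30.30373703] [256 233] [316 314]
top in tool [-17.80761061 -12.62588741  -7.54025206] [10.46532598 15.57177825 -2.32378182] [-3.67114232  1.47294542 -4.93201694]
```

Call:
{"fn": "carry_out", "kwargs": {
  "moves": [-0.035, 0.015, 0.15, 0, 0, 0, 0.7, 0, 0, 0.18, 0, 0, 0, 0.7, 0, 0, 0, 0, 0, 0, 0.7]
}}

```text
clock: 3.7
tcp_pos: [663.7, 19.9, 150.7]
eef_rot: [-0.172, 0.473, 0.854, -0.133]
contact_force: [-0.2, 0.1, -1.1]
finger_gap: 59.8
grip_force: 0.0
```

Call:
{"fn": "carry_out", "kwargs": {
  "moves": [0, 0, 0, 0, 0, 0, 0, 0, 0, 0, 0, 0, 0, 0, 0, 0, 0, 0, 0, 0, 0, 0, 0, 0, 0, 0, 0, 0, 0, 0, 0, 0, 0, 0, 0]
}}

```text
clock: 4.12
tcp_pos: [666.5, 19.2, 154.6]
eef_rot: [-0.169, 0.474, 0.854, -0.132]
contact_force: [-0.5, 1.2, 6.3]
finger_gap: 30.0
grip_force: 60.5
```

```bash
python3 st.py
```

```text
4.1167 [666.50436034  19.20148443 154.56772012] [-0.04  0.65  1.22 -0.08  1.69 -0.59] [-0.5  1.2  6.3]
turn/90deg [0.0025 0.0002 0.    ] deg 0.2
to [705.1  26.9 243.3] shift/100 in target axes [ 0.021 -0.011 -0.97 ]
to [659.6  19.7 144.5] shift/100 in target axes [ 0.   -0.    1.09]
```

Call:
{"fn": "carry_out", "kwargs": {
  "moves": [0, 0, 0, 0, 0, 0, 0.65, 0, 0, 0, 0, 0, 0, 0.65, 0, 0, 0, 0, 0, 0, 0.65]
}}

```text
clock: 4.37
tcp_pos: [665.3, 19.2, 151.6]
eef_rot: [-0.171, 0.474, 0.854, -0.132]
contact_force: [-0.6, 0.1, 0.0]
finger_gap: 55.6
grip_force: 0.0
```

```bash
cat > look.py <<'E'
from knob import *
from workcell import *
import sys
s,R,t=cur();d=get_image('wrist');d['Rw'],d['tw']=R,t
cv2.imwrite('pics/%s.png'%sys.argv[1],d['img'][:,:,::-1])
X,uv=wpts(d,0,5,150,60,(100,60,460,420));T=(X-t)@R
print(t,s['finger_gap'],s['contact_force'].round(1));tt=T[T[:,2]<np.percentile(T[:,2],3)+4];print('top in tool',tt.min(0),tt.max(0),(tt.min(0)+tt.max(0))/2)
E
python3 look.py w3
```

```text
[665.25743134  19.20115581 151.57907415] 55.62230429210416 [-0.6  0.1  0. ]
top in tool [-11.59477676 -15.40811655 -34.44887028] [ 17.54797792  13.56189025 -29.32538449] [  2.97660058  -0.92311315 -31.88712739]
```

View pics/w3.png

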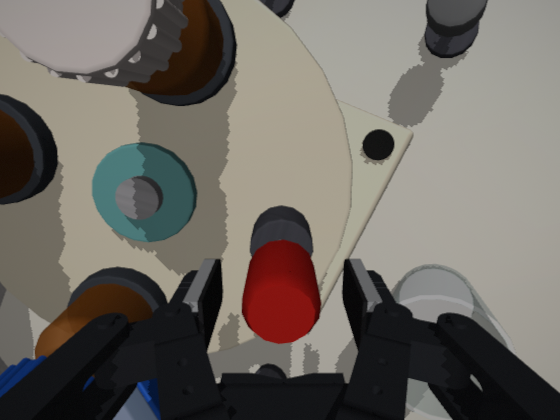

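The wrist view shows the knob centred between the open fingers, at about (282,300). The tool is about 7 mm too shallow, so I'll go deeper and grip again.

Call:
{"fn": "carry_out", "kwargs": {
  "moves": [0.015, 0, 0.09, 0, 0, 0, 0.65, 0, 0, 0, 0, 0, 0, 0.65]
}}

```text
clock: 4.58
tcp_pos: [659.2, 20.1, 142.1]
eef_rot: [-0.172, 0.474, 0.854, -0.133]
contact_force: [-0.8, 0.4, -1.1]
finger_gap: 55.5
grip_force: 0.0
```

Call:
{"fn": "carry_out", "kwargs": {
  "moves": [0, 0, 0, 0, 0, 0, 0, 0, 0, 0, 0, 0, 0, 0, 0, 0, 0, 0, 0, 0, 0, 0, 0, 0, 0, 0, 0, 0]
}}

```text
clock: 4.92
tcp_pos: [660.3, 19.8, 143.9]
eef_rot: [-0.171, 0.474, 0.854, -0.133]
contact_force: [-2.5, 0.1, -1.0]
finger_gap: 30.5
grip_force: 60.1
```

Call:
{"fn": "carry_out", "kwargs": {
  "moves": [0, 0, -0.07, 0, 0, 0, 0, 0, 0, -0.08, 0, 0, 0, 0, 0, 0, 0, 0, 0, 0, 0, 0, 0, 0, 0, 0, 0, 0]
}}

```text
clock: 5.25
tcp_pos: [666.4, 20.8, 157.0]
eef_rot: [-0.172, 0.474, 0.854, -0.133]
contact_force: [-3.4, -1.4, -8.8]
finger_gap: 30.6
grip_force: 60.0
```

```bash
python3 look.py w4; python3 - <<'E'
from knob import *
s,R,t=cur();q=todisc(p,t);print(q,np.hypot(*q[:2]),np.degrees(np.arctan2(q[1],q[0])))
# circle path in tool axes: azimuth from a0 , step 
RT=target_R(p,30);a0=184.7
for n,(a,b) in {'to':(184.7,280)}.items():
    N=20;az=np.radians(np.linspace(a,b,N+1));P=np.array([disc(p,x,76) for x in az]);print(((P[1:]-P[:-1])@RT/100).round(3).tolist())
E
```

```text
[666.35312506  20.79693777 156.97589539] 30.62115419120458 [-3.4 -1.4 -8.8]
top in tool [-13.93337723 -14.92597904 -43.46263509] [ 15.84742162  13.84612    -38.20070289] [  0.9570222   -0.53992952 -40.83166899]
[-85.62903753  -7.04958299  74.81958329] 85.9187330491434 -175.2936232601252
[[0.068, 0.019, 0.0], [0.069, 0.014, -0.0], [0.07, 0.008, 0.0], [0.071, 0.002, -0.0], [0.071, -0.004, -0.0], [0.07, -0.01, 0.0], [0.069, -0.016, -0.0], [0.067, -0.021, 0.0], [0.065, -0.027, -0.0], [0.063, -0.032, -0.0], [0.06, -0.037, -0.0], [0.057, -0.042, 0.0], [0.053, -0.047, -0.0], [0.049, -0.051, -0.0], [0.045, -0.055, -0.0], [0.04, -0.058, 0.0], [0.035, -0.061, -0.0], [0.03, -0.064, -0.0], [0.024, -0.066, -0.0], [0.019, -0.068, 0.0]]
```

Call:
{"fn": "carry_out", "kwargs": {
  "moves": [0.068, 0.019, 0, 0, 0, 0, 0, 0.069, 0.014, 0, 0, 0, 0, 0, 0.07, 0.008, 0, 0, 0, 0, 0, 0.071, 0.002, 0, 0, 0, 0, 0, 0.071, -0.004, 0, 0, 0, 0, 0]
}}

```text
clock: 5.72
tcp_pos: [652.2, 52.6, 161.6]
eef_rot: [-0.171, 0.474, 0.854, -0.133]
contact_force: [-3.1, -4.4, -8.5]
finger_gap: 30.7
grip_force: 60.0
```

```bash
cat > dp.py <<'E'
from knob import *
s,R,t=cur();q=todisc(p,t);print(s['clock'],q.round(1),'r',np.hypot(*q[:2]).round(1),'head',(np.degrees(np.arctan2(q[1],q[0]))%360-180).round(2),'F tool',(s['contact_force']@R).round(1),s['finger_gap'].round(1),s['joints'].round(2))
E
python3 dp.py
```

```text
Traceback (most recent call last):
  File "dp.py", line 2, in <module>
    s,R,t=cur();q=todisc(p,t);print(s['clock'],q.round(1),'r',np.hypot(*q[:2]).round(1),'head',(np.degrees(np.arctan2(q[1],q[0]))%360-180).round(2),'F tool',(s['contact_force']@R).round(1),s['finger_gap'].round(1),s['joints'].round(2))
                                                                                                                                                                                             ^^^^^^^^^^^^^^^^^^^^^
AttributeError: 'float' object has no attribute 'round'
```

Tracking well; continuing around the arc.

Call:
{"fn": "carry_out", "kwargs": {
  "moves": [0.07, -0.01, 0, 0, 0, 0, 0, 0.069, -0.016, 0, 0, 0, 0, 0, 0.067, -0.021, 0, 0, 0, 0, 0, 0.065, -0.027, 0, 0, 0, 0, 0, 0.063, -0.032, 0, 0, 0, 0, 0]
}}

```text
clock: 6.13
tcp_pos: [627.7, 75.8, 171.7]
eef_rot: [-0.17, 0.474, 0.854, -0.133]
contact_force: [-1.7, -4.6, -8.8]
finger_gap: 30.7
grip_force: 60.0
```

```bash
sed -i "s/s\['finger_gap'\].round(1)/round(s['finger_gap'],1)/" dp.py; python3 dp.py
```

```text
6.1333 [-52.7 -67.4  76.1] r 85.5 head 51.99 F tool [-4.5 -0.3  9. ] 30.7 [ 0.03  0.57  1.31 -0.05  1.69 -0.52]
```

Call:
{"fn": "carry_out", "kwargs": {
  "moves": [0.06, -0.037, 0, 0, 0, 0, 0, 0.057, -0.042, 0, 0, 0, 0, 0, 0.053, -0.047, 0, 0, 0, 0, 0, 0.049, -0.051, 0, 0, 0, 0, 0, 0.045, -0.055, 0, 0, 0, 0, 0]
}}

```text
clock: 6.55
tcp_pos: [597.2, 86.3, 185.2]
eef_rot: [-0.17, 0.474, 0.854, -0.133]
contact_force: [-0.3, -4.8, -9.3]
finger_gap: 30.9
grip_force: 60.0
```

Call:
{"fn": "carry_out", "kwargs": {
  "moves": [0.04, -0.058, 0, 0, 0, 0, 0, 0.035, -0.061, 0, 0, 0, 0, 0, 0.03, -0.064, 0, 0, 0, 0, 0, 0.024, -0.066, 0, 0, 0, 0, 0, 0, 0, 0, 0, 0, 0, 0]
}}

```text
clock: 6.97
tcp_pos: [570.5, 84.0, 198.1]
eef_rot: [-0.171, 0.474, 0.853, -0.133]
contact_force: [-4.5, -5.2, -8.4]
finger_gap: 31.0
grip_force: 60.4
```

```bash
python3 dp.py
```

```text
6.9667 [  8.5 -84.6  76.7] r 85.0 head 95.76 F tool [-3.7 -2.9  9.8] 31.0 [ 0.05  0.44  1.45 -0.05  1.69 -0.5 ]
```

Call:
{"fn": "carry_out", "kwargs": {
  "moves": [0, 0, 0.05, 0, 0, 0, 0, 0, 0, 0, 0, 0, 0, 0.46, 0, 0, 0, 0, 0, 0, 0.46, 0, 0, 0.07, 0, 0, 0, 0.46, 0, 0, 0, 0, 0, 0, 0.46]
}}

```text
clock: 7.38
tcp_pos: [567.6, 84.5, 187.0]
eef_rot: [-0.17, 0.474, 0.854, -0.131]
contact_force: [0.4, -0.8, -1.3]
finger_gap: 39.5
grip_force: 0.0
```

```bash
python3 dp.py;python3 look.py w5
```

```text
7.3833 [  6.4 -85.5  65.4] r 85.7 head 94.29 F tool [-1.1  0.3  1. ] 39.5 [ 0.05  0.44  1.47 -0.04  1.66 -0.5 ]
[567.55650471  84.46042544 187.01551162] 39.51739456022647 [ 0.4 -0.8 -1.3]
top in tool [-14.35308011 -17.07417399 -48.37594388] [ 14.56864688  11.57604689 -43.06861598] [  0.10778338  -2.74906355 -45.72227993]
```

Call:
{"fn": "carry_out", "kwargs": {
  "moves": [0.007, -0.025, 0, 0, 0, 0, 0.46, 0.007, -0.025, 0, 0, 0, 0, 0.46, 0.007, -0.025, 0, 0, 0, 0, 0.46, 0.006, -0.025, 0, 0, 0, 0, 0.46, 0, 0, 0, 0, 0, 0, 0.46]
}}

```text
clock: 7.85
tcp_pos: [559.2, 82.1, 190.3]
eef_rot: [-0.17, 0.474, 0.854, -0.13]
contact_force: [3.6, 3.5, -1.1]
finger_gap: 39.4
grip_force: 2.1
```

Call:
{"fn": "carry_out", "kwargs": {
  "moves": [0.003, -0.015, 0, 0, 0, 0, 0.46, 0.003, -0.015, 0, 0, 0, 0, 0.46, 0.003, -0.015, 0, 0, 0, 0, 0.46]
}}

```text
clock: 8.1
tcp_pos: [556.1, 81.1, 191.9]
eef_rot: [-0.169, 0.474, 0.855, -0.129]
contact_force: [6.0, 5.5, -2.0]
finger_gap: 39.0
grip_force: 4.1
```

```bash
python3 dp.py;python3 look.py w6
```

```text
8.1 [ 19.2 -83.9  64.8] r 86.1 head 102.89 F tool [ 1.4  8.2 -1. ] 39.0 [ 0.04  0.41  1.5  -0.04  1.66 -0.51]
[556.11282128  81.05317547 191.88191756] 39.01825873717391 [ 6.   5.5 -2. ]
top in tool [-15.10948418  -9.51565834 -48.50889213] [ 12.94213593  18.41812035 -43.60864201] [ -1.08367412   4.451231   -46.05876707]
```

Call:
{"fn": "carry_out", "kwargs": {
  "moves": [0.003, -0.015, 0, 0, 0, 0, 0.46, 0.003, -0.015, 0, 0, 0, 0, 0.46, 0.002, -0.015, 0, 0, 0, 0, 0.46]
}}

```text
clock: 8.4
tcp_pos: [551.3, 78.9, 193.8]
eef_rot: [-0.17, 0.474, 0.854, -0.131]
contact_force: [0.0, 2.3, -3.5]
finger_gap: 39.2
grip_force: 1.4
```

```bash
python3 dp.py;python3 look.py w7
```

```text
8.4 [ 24.6 -82.5  64.4] r 86.1 head 106.62 F tool [1.4 2.6 3. ] 39.2 [ 0.04  0.4   1.51 -0.05  1.66 -0.51]
[551.28783607  78.85105377 193.75919645] 39.16873240278558 [ 0.   2.3 -3.5]
top in tool [-15.94749361 -10.47068649 -45.82493306] [ 13.01716896  17.77127724 -40.86534513] [ -1.46516233   3.65029538 -43.3451391 ]
```

Call:
{"fn": "carry_out", "kwargs": {
  "moves": [0.001, -0.01, 0, 0, 0, 0, 0.46, 0, 0, 0, 0, 0, 0, 0.46]
}}

```text
clock: 8.62
tcp_pos: [549.2, 76.9, 194.7]
eef_rot: [-0.171, 0.474, 0.854, -0.133]
contact_force: [-0.5, 0.1, -0.2]
finger_gap: 39.6
grip_force: 0.0
```

```bash
python3 dp.py;python3 look.py w8
```

```text
8.6167 [ 27.2 -80.9  64.2] r 85.3 head 108.58 F tool [ 0.3 -0.2  0.4] 39.6 [ 0.04  0.39  1.52 -0.05  1.67 -0.51]
[549.19429475  76.86629545 194.69098485] 39.58666492731209 [-0.5  0.1 -0.2]
top in tool [-14.81919821 -11.19980376 -39.86123207] [ 13.89286252  17.56007052 -34.89873134] [ -0.46316784   3.18013338 -37.3799817 ]
```

Call:
{"fn": "carry_out", "kwargs": {
  "moves": [0, 0.03, 0, 0, 0, 0, 0.65, 0, 0, 0, 0, 0, 0, 0.65, 0, 0, 0, 0, 0, 0, 0.65, 0, 0, -0.1, 0, 0, 0, 0.65, 0, 0, -0.25, 0, 0, 0, 0.65]
}}

```text
clock: 9.08
tcp_pos: [563.7, 80.8, 222.3]
eef_rot: [-0.174, 0.473, 0.853, -0.135]
contact_force: [0.6, 0.4, -0.3]
finger_gap: 55.6
grip_force: 0.0
```

Call:
{"fn": "carry_out", "kwargs": {
  "moves": [0, 0, -0.3, 0, 0, 0, 0.9, 0, 0, -0.35, 0, 0, 0, 0.9, 0, 0, -0.1, 0, 0, 0, 0.9, 0, 0, 0, 0, 0, 0, 0.9]
}}

```text
clock: 9.42
tcp_pos: [600.7, 86.0, 297.7]
eef_rot: [-0.167, 0.474, 0.855, -0.13]
contact_force: [0.2, 0.1, 1.2]
finger_gap: 76.9
grip_force: 0.0
```

```bash
python3 dp.py; python3 - <<'E'
from knob import *
from workcell import *
s,R,t=cur();RT=target_R(p,30);a=np.radians(106.4)
rel(R,t,RT,[disc(p,a,170),disc(p,a,84)])
d=get_image('wrist');d['Rw'],d['tw']=R,t;cv2.imwrite('pics/w9.png',d['img'][:,:,::-1])
for n,q in dict(red=(0,5,150,60,(0,0,560,420)),orange=(5,14,180,120,(0,0,560,420))).items():
    X,uv=wpts(d,*q);print(n,len(X),uv.min(0),uv.max(0),topcentre(p,X,6 if n=='red' else 2.5))
o=disc(p,a,114);R_,tt=frame(p);g=tt+R_@[-109,174,0];print(o,g,np.hypot(*(o-g)[:2]))
E
```

```text
9.4167 [ 23.3 -81.7 179.7] r 85.0 head 105.9 F tool [ 0.1 -0.3 -1.2] 76.9 [ 0.05  0.42  1.28 -0.05  1.86 -0.51]
turn/90deg [ 0.0061  0.002  -0.0001] deg 0.6
to [664.7 -69.1 268.9] shift/100 in target axes [-1.688 -0.199  0.097]
to [628.8 -74.9 191. ] shift/100 in target axes [0.   0.   0.86]
red 2244 [84  0] [520 239] (array([ 24.1, -82.4]), 14.7, np.float64(103.2), 1285, np.float64(85.8), np.float64(-73.7))Traceback (most recent call last):
  File "<stdin>", line 7, in <module>
    return umr_minimum(a, axis, None, out, keepdims, initial, where)
ValueError: zero-size array to reduction operation minimum which has no identity
```

View pics/w9.png

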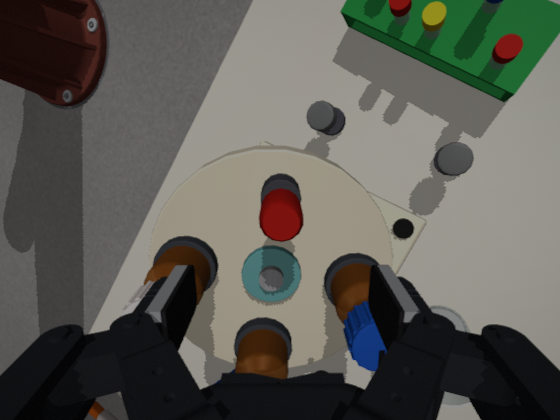

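The picture shows the plunger at (281,215), now standing at home height with the disc at about 106.3°. The orange bottle is directly under the gripper, at (262,345). Moving over it.

Call:
{"fn": "carry_out", "kwargs": {
  "moves": [-0.338, -0.04, 0, 0, 0, 0, 0.9, -0.338, -0.04, 0, 0, 0, 0, 0.9, -0.338, -0.04, 0, 0, 0, 0, 0.9, -0.338, -0.04, 0, 0, 0, 0, 0.9, -0.338, -0.04, 0, 0, 0, 0, 0.9]
}}

```text
clock: 9.88
tcp_pos: [664.6, -69.9, 269.8]
eef_rot: [-0.173, 0.473, 0.853, -0.133]
contact_force: [0.4, 0.9, 1.3]
finger_gap: 76.8
grip_force: 0.0
```

Call:
{"fn": "carry_out", "kwargs": {
  "moves": [0, 0, 0.1, 0, 0, 0, 0.9, 0, 0, 0, 0, 0, 0, 0.9]
}}

```text
clock: 10.05
tcp_pos: [659.2, -71.2, 258.6]
eef_rot: [-0.175, 0.475, 0.852, -0.134]
contact_force: [-0.9, 1.6, 0.4]
finger_gap: 76.4
grip_force: 0.0
```

```bash
cat > cap.py <<'E'
from knob import *
from workcell import *
s,R,t=cur();RT=target_R(p,30);a=np.radians(106.3);print(s['clock'],s['joints'].round(2),s['contact_force'].round(1))
d=get_image('wrist');d['Rw'],d['tw']=R,t;cv2.imwrite('pics/cap%d.png'%(s['clock']*100),d['img'][:,:,::-1])
rel(R,t,RT,[disc(p,a,84)])
X,uv=wpts(d,5,14,180,100,(0,0,560,420))
print(len(X),uv.min(0),uv.max(0),topcentre(p,X,2.5))
q=todisc(p,X);T=(X-t)@R;h=np.percentile(q[:,2],97);tt=T[q[:,2]>h-2.5];print(tt.min(0),tt.max(0),(tt.min(0)+tt.max(0))/2)
E
python3 cap.py
```

```text
10.05 [-0.16  0.57  1.15 -0.13  1.85 -0.72] [-0.9  1.6  0.4]
turn/90deg [-0.0027 -0.0052 -0.001 ] deg 0.5
to [628.7 -74.9 191. ] shift/100 in target axes [0.007 0.011 0.742]
4415 [247 193] [323 275] (array([-24.8,  82.1]), 22.5, np.float64(116.3), 3699, np.float64(85.8), np.float64(106.8))
[-22.93465834 -20.25527632  40.75477352] [21.76648873 24.13149414 44.59258248] [-0.58408481  1.93810891 42.673678  ]
```

Call:
{"fn": "carry_out", "kwargs": {
  "moves": [0, 0.012, 0.2, 0, 0, 0, 0.8, 0, 0, 0.2, 0, 0, 0, 0.8, 0, 0, 0.2, 0, 0, 0, 0.8, 0, 0, 0.11, 0, 0, 0, 0.8, 0, 0, 0, 0, 0, 0, 0.8]
}}

```text
clock: 10.52
tcp_pos: [629.8, -71.7, 195.6]
eef_rot: [-0.174, 0.473, 0.854, -0.134]
contact_force: [0.4, -0.3, 0.4]
finger_gap: 68.3
grip_force: 0.0
```

Call:
{"fn": "carry_out", "kwargs": {
  "moves": [0, 0, 0, 0, 0, 0, 0, 0, 0, 0, 0, 0, 0, 0, 0, 0, 0, 0, 0, 0, 0, 0, 0, 0, 0, 0, 0, 0]
}}

```text
clock: 10.85
tcp_pos: [633.8, -72.9, 200.7]
eef_rot: [-0.17, 0.474, 0.854, -0.132]
contact_force: [-1.4, 1.4, 2.8]
finger_gap: 43.5
grip_force: 63.3
```

```bash
python3 dp.py
```

```text
10.85 [-24.6  80.4  95. ] r 84.1 head -72.98 F tool [ 2.4 -1.4 -2. ] 43.5 [-0.16  0.55  1.29 -0.13  1.72 -0.71]
```

Call:
{"fn": "carry_out", "kwargs": {
  "moves": [0, 0, 0, 0, 0, 0, 0.75, 0, 0, 0, 0, 0, 0, 0.75, 0, 0, 0, 0, 0, 0, 0.75, 0, 0, 0.08, 0, 0, 0, 0.75, 0, 0, 0, 0, 0, 0, 0.75]
}}

```text
clock: 11.27
tcp_pos: [628.8, -74.1, 190.2]
eef_rot: [-0.171, 0.474, 0.854, -0.133]
contact_force: [0.7, 0.2, -0.4]
finger_gap: 64.1
grip_force: 0.0
```

```bash
python3 dp.py; python3 cap.py
```

```text
11.2667 [-24.4  80.7  83.3] r 84.3 head -73.2 F tool [-0.3  0.8  0.1] 64.1 [-0.16  0.55  1.31 -0.13  1.7  -0.71]
11.2667 [-0.16  0.55  1.31 -0.13  1.7  -0.71] [ 0.7  0.2 -0.4]
turn/90deg [ 0.0002 -0.0016  0.0002] deg 0.1
to [628.7 -74.9 191. ] shift/100 in target axes [-0.006 -0.008 -0.007]
11743 [123  14] [502 365] (array([-24.6,  82.1]), 23.2, np.float64(116.2), 8429, np.float64(85.7), np.float64(106.7))
[-23.71322026 -22.57035683 -33.62603264] [ 21.13954235  22.54799851 -30.27765459] [-1.28683896e+00 -1.11791597e-02 -3.19518436e+01]
```

Call:
{"fn": "carry_out", "kwargs": {
  "moves": [-0.01, 0, 0, 0, 0, 0, 0, 0, 0, 0, 0, 0, 0, 0, 0, 0, 0, 0, 0, 0, 0, 0, 0, 0, 0, 0, 0, 0]
}}

```text
clock: 11.65
tcp_pos: [630.3, -74.9, 191.4]
eef_rot: [-0.17, 0.474, 0.854, -0.132]
contact_force: [0.6, -1.0, -0.4]
finger_gap: 44.4
grip_force: 63.0
```

Call:
{"fn": "carry_out", "kwargs": {
  "moves": [0, 0, 0, 0, 0, -0.06, 0, 0, 0, 0, 0, 0, -0.06, 0, 0, 0, 0, 0, 0, -0.06, 0]
}}

```text
clock: 11.9
tcp_pos: [629.9, -75.3, 191.7]
eef_rot: [-0.188, 0.347, 0.913, -0.107]
contact_force: [-1.0, -1.5, -0.1]
finger_gap: 44.2
grip_force: 63.1
```

```bash
python3 dp.py; python3 -c "
from workcell import *;s=sense();print(s['moment'],s['tau'])"
```

```text
11.9 [-24.5  82.2  85.1] r 85.8 head -73.37 F tool [-0.3 -1.7  0.6] 44.2 [-0.17  0.55  1.3  -0.14  1.7  -1.  ]
[-0.17785189 -0.0693071  -0.08356977] [  1.03896663 -51.00210428 -28.86214256  -0.07914616   1.30737551
   0.63166128]
```

Call:
{"fn": "carry_out", "kwargs": {
  "moves": [0, 0, 0, 0, 0, -0.07, 0, 0, 0, 0, 0, 0, -0.07, 0, 0, 0, 0, 0, 0, -0.07, 0, 0, 0, 0, 0, 0, -0.07, 0, 0, 0, 0, 0, 0, -0.07, 0]
}}

```text
clock: 12.32
tcp_pos: [630.1, -76.2, 191.6]
eef_rot: [-0.21, 0.086, 0.973, -0.053]
contact_force: [0.7, -3.7, -0.9]
finger_gap: 44.2
grip_force: 63.2
```

Call:
{"fn": "carry_out", "kwargs": {
  "moves": [0, 0, 0, 0, 0, -0.07, 0, 0, 0, 0, 0, 0, -0.07, 0, 0, 0, 0, 0, 0, -0.07, 0, 0, 0, 0, 0, 0, -0.07, 0, 0, 0, 0, 0, 0, 0, 0]
}}

```text
clock: 12.73
tcp_pos: [630.4, -77.2, 191.6]
eef_rot: [-0.216, -0.127, 0.968, -0.007]
contact_force: [1.4, -3.1, -0.5]
finger_gap: 44.3
grip_force: 63.2
```

```bash
python3 dp.py; python3 -c "
from workcell import *;s=sense();print(s['moment'],s['tau'])"
```

```text
12.7333 [-24.8  84.1  85. ] r 87.7 head -73.55 F tool [-0.7 -3.4  0.1] 44.3 [-0.17  0.55  1.3  -0.14  1.7  -1.99]
[-0.55821625 -0.2479199   0.33410118] [  3.16257924 -51.69596314 -28.36693883   0.80248799   1.96486741
  -0.44648923]
```

Call:
{"fn": "carry_out", "kwargs": {
  "moves": [0, 0, 0, 0, 0, -0.04, 0, 0, 0, 0, 0, 0, -0.04, 0, 0, 0, 0, 0, 0, 0, 0]
}}

```text
clock: 12.98
tcp_pos: [632.4, -76.5, 190.6]
eef_rot: [-0.213, -0.186, 0.959, 0.006]
contact_force: [6.8, -3.1, -4.8]
finger_gap: 44.4
grip_force: 63.1
```

```bash
python3 dp.py; python3 -c "
from workcell import *;s=sense();print(s['moment'],s['tau'])"
```

```text
12.9833 [-27.1  83.7  85. ] r 88.0 head -72.04 F tool [-6.6 -5.8  1.7] 44.4 [-0.17  0.55  1.3  -0.14  1.7  -2.11]
[-0.62945757 -1.34134763 -0.58695317] [ 2.15384312e+00 -5.37151086e+01 -2.74360102e+01 -4.44523785e-04
  3.60966258e+00 -1.21376105e+00]
```

Call:
{"fn": "carry_out", "kwargs": {
  "moves": [0, 0, 0, 0, 0, 0, 0.8, 0, 0, 0, 0, 0, 0, 0.8, 0, 0, 0, 0, 0, 0, 0.8, 0, 0, 0, 0, 0, 0, 0.8, 0, 0, -0.1, 0, 0, 0, 0.8]
}}

```text
clock: 13.4
tcp_pos: [632.6, -73.7, 198.9]
eef_rot: [-0.218, -0.187, 0.958, 0.009]
contact_force: [-0.5, 0.1, 0.3]
finger_gap: 68.3
grip_force: 0.0
```

Call:
{"fn": "carry_out", "kwargs": {
  "moves": [0, 0, -0.2, 0, 0, 0, 0.8, 0, 0, -0.2, 0, 0, 0, 0.8, 0, 0, -0.3, 0, 0, 0, 0.8, 0, 0, -0.2, 0, 0, 0, 0.8, 0, 0, 0, 0, 0, 0, 0.8]
}}

```text
clock: 13.82
tcp_pos: [675.2, -68.2, 288.8]
eef_rot: [-0.211, -0.187, 0.959, 0.006]
contact_force: [0.3, -0.6, 1.2]
finger_gap: 68.4
grip_force: 0.0
```

```bash
python3 dp.py; python3 - <<'E'
from knob import *
from workcell import *
s,R,t=cur();d=get_image('wrist');d['Rw'],d['tw']=R,t;pickle.dump(d,open('w10.pkl','wb'));cv2.imwrite('pics/w10.png',d['img'][:,:,::-1])
X,uv=wpts(d,5,14,180,100,(0,0,560,420));c=topcentre(p,X,2.5);print(len(X),uv.min(0),uv.max(0),c)
b=(*uv.min(0),*(uv.max(0)+1));Y,_=wpts(d,0,179,0,0,b,45);q=todisc(p,Y);q=q[np.abs(q[:,2]-c[2])<4];q=q[np.hypot(*(q[:,:2]-c[0]).T)<20];m=q[:,:2].mean(0)-c[0];print('line',len(q),m,np.degrees(np.arctan2(m[1],m[0])))
E
```

```text
13.8167 [-25.1  82.2 192.4] r 86.0 head -73.03 F tool [ 0.4 -0.6 -1.2] 68.4 [-0.15  0.58  1.08 -0.13  1.89 -2.12]
2889 [248 183] [408 273] (array([-27.6,  82. ]), 22.8, np.float64(116.4), 2677, np.float64(86.6), np.float64(108.6))
line 53 [-11.66045428  -2.09373189] -169.82053891305597
```

View pics/w10.png

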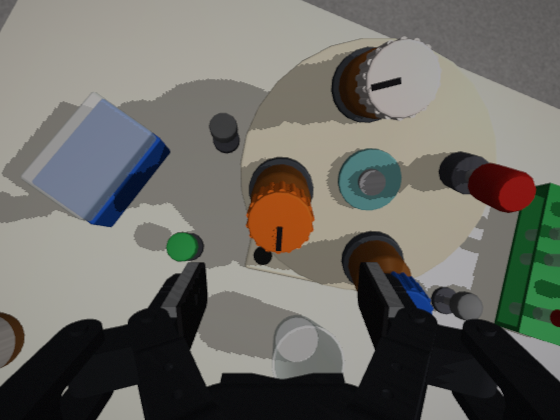

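The wrist view shows the orange cap at (280,220) beside the green marker at (184,247), with its line turned about 83° from the disc radial, so the cap is open. The knob is at (500,187) and nothing is being touched. I'll check the plunger height once more and hand in.

```bash
python3 - <<'E'
from knob import *
from workcell import *
d=pickle.load(open('w10.pkl','rb'));X,_=wpts(d,0,5,150,60,(465,150,540,215));c=topcentre(p,X,6);print(c)
if c[2]<106: print(close_job())
E
```

```text
(array([ 27.9, -76.9]), 14.4, np.float64(103.3), 1123, np.float64(81.8), np.float64(-70.0))
the job is handed in; nothing more can be done
None
```

The job is handed in, but no verdict came back. By my measurements the plunger is home in the green station's hole at a disc turn of about 106–107°, the orange cap is open to its stop (about 1.4 rad), and the gripper is clear of everything.

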